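# Hang the red angle template in the gap on the gauge rack

### The arm

A 6-joint arm with a two-finger parallel gripper is mounted at the origin on the work surface. World frame = base frame: x ahead of the robot, y to its left, z up, the work surface at z = 0. Lengths are in m, angles in rad, forces in N, time in s.
With the tool pointing down it reaches from about 0.35 to 0.775 m from the base axis. Payload 5.5 kg.
Tool frame: the origin (TCP) lies midway between the tips of the shut fingers; the grasp point (between the pads) lies 19 mm behind it; z points along the fingers, y is the line along which they close (so a half turn about z gives the same grasp; the last joint's range is limited). The gripper opens to 85 mm and grips with 20 to 120 N. Pads are 22 mm wide; open, the fingers measure 114 mm over their backs; the gripper's body (76 mm by 85 mm) begins 54 mm behind the grasp point. The pads swing forward as they close: fully open they stand 13 mm farther back than shut.
Start: joints at [1.009, 0.313, 0.046, 1.304, 0, 1.431], TCP at [0.235, 0.525, 0.231] pointing down, gripper open.
Joint ranges: [-2.76, 2.76], [-0.86, 1.69], [-1.03, 1.26], [-2.2, 2.34], [-1.47, 1.5], [-3.14, 3.14]. Speed limits (rad/s): [2.57, 2.57, 3.14, 3.14, 3.14, 3.14].

### API

Orientations are given as a rotation vector (axis times angle).
In Python, from plant import manip gives the robot as it stands.
- The arm moves only by the shell command python3 -m jog 'ROWS' [OPENING]. ROWS is text: rows parted by semicolons, each of 4 numbers parted by spaces: the shift along the world's x, y, z scaled (see below), then the turn about the world's z scaled (see below). In form: dx dy dz yaw; .... A call has 1 to 12 rows; each row shifts and turns the commanded pose from where the row before left it; what a row does not reach is not made up. The controller multiplies each number of a shift by 60 cm and each number of a turn by pi/4 rad. A row lasts 1/12 s, in which the tool goes at most 41.7 mm and 7.16 degrees, less where a joint would pass 70% of its speed; a pose out of reach is approached as far as the arm can. A call with a number of a shift or a turn outside -1 to 1 is refused whole. A call with a gripper value outside its range is refused whole. OPENING is the opening, from -1 (shut) to 1 (fully open), so that 0 is half open, set as the call begins (- or left out, the last holds). The fingers move at their own pace and stop on an object; the grip force is fixed at half the most. Time passes only in rows, so rows that do not move let the fingers close. It gives the time, the measured TCP pose, the force, the opening and the grip force at its end, in the units of the state.
- manip.get_obs(): the state, without advancing time (a new reading comes with each control period).
- manip.capture(name): name is "side" or "top" or "wrist"; returns (picture, depth): 400x640x3 uint8, blue, green, red; 400x640 float32, m along the optical axis (not along the pixel's ray), 0 where there is no reading.
- manip.get_calibration(name): a dict with "fx", "fy", "cx", "cy" (pixels), "cam_to_world" (4x4, takes a point from camera to world coordinates). Camera axes: x right, y up, looking along -z (the intrinsics and any distortion apply to the point x, -y, -z); pixel columns grow to the right and rows downward; lengths in m; the calibration is good to about 2 mm. A picture is of the moment at which its call begins: read the wrist's pose just before it. get_calibration takes no time and is no camera call; for the wrist camera it gives the pose at the moment of the call.
- manip.close_job(): hands the job in; it is judged then, once.
The state is a dict: "t": time; "qpos": joint angles; "qd": joint speeds; "effort": joint torques, N m; "position": TCP position; "orientation": TCP orientation; "ft_force": force on the tool from outside, world axes, zero at the start; "moment": the same for the moment, N m; "gripper_width": opening from 0.0 (shut) to 1.0 (fully open); "gripper_force": force on a finger pad.
Only numpy, scipy, OpenCV 4.12 (cv2) and the standard library are available. Lean on these libraries where they do the work, as an engineer would, in place of code of your own. Each camera call takes 0.05 s, during which the arm holds its last target. There are 200 camera calls.

### The job

Take the red club-angle template out of its wooden block and hang it on the gauge rack between the blue and the yellow one: lower it through the gap until its hook straddles the orange cushioned saddle, feel along the saddle's top towards the left (as seen from the robot) for the notch, and keep hold of it until the hook has sunk fully home and pressed down the small pin in the notch; then let go. Work gently: never press on the rack with 15 N or more, and leave the two neighbours hanging where they are.

Things in the scene. Friction and masses are not known exactly. Their poses are not given: they have to be found in the camera images.
- red_grip (a point): Centre of the red plastic handle, 18 (x) x 22 (y) x 44 mm high, by which the red template is taken. Template axes: z up, x from blade to hook tip, y across its width. The template is 139 mm high, about 180 g (varies); this point is 117 mm above its bottom end. It starts standing with its blade 30 mm deep in the wooden block's slot, about 3 mm play on each side.
- red_hook (a point): Middle of the underside of the red template's hook crown, 32 mm below the handle's centre (same axes). The hook is a 7 mm round steel rod: a level crown along x, mouth open downwards and 17 mm wide in x. Free tip 12 mm to +x, reaching 18 mm below this point. The handle begins 10 mm above this point.
- red_blade (a point): Centre of the red template's steel blade, 6 (x) x 26 (y) x 62 mm high; it hangs from the hook's other leg, 12 mm to -x and 54 mm below the hook's crown underside.
- holder_slot (a point): Centre of the mouth of the slot in the top face of the fixed wooden block (90 x 90 x 40 mm) where the red template stands at the start. Slot 12 mm (x) by 32 mm (y), 30 mm deep, z up.
- gap_mark (a point): Point on the fixed rack, on its rail's centre line between the hanging neighbours, 150 mm above the table. x: level, away from the robot, square to the rail; y: along the rail, left as the robot sees it; z up. Here an orange saddle, 10 mm thick in x, has its flat crest at this height give or take 8 mm (not measured). It yields on rubber about 1 mm per 6 N, in z and y.
- saddle_near (a point): Right-hand limit, 5 mm to +y of gap_mark, of where the centre of the saddle's only notch can be (not measured; same axes). The notch is 9 mm wide in y, 7 mm deep, open to the front, back and top. The crest reaches at least 6 mm to -y of gap_mark.
- saddle_far (a point): Left-hand limit, 17 mm to +y of gap_mark, of where the notch's centre can be. Hung, the red template has the same axes as the rack: blade in front (-x) of the rail, hook tip behind, crown across the saddle down in the notch. A steel rod 70 mm below the mark backs up the hanging blade.
- blue_grip (a point): Centre of the blue handle of the blue template, same shape and size as the red one, loosely hung by its hook on one side of the gap (either side). A neighbour on the right has its blade edge 18 mm to -y of gap_mark, one on the left 34 mm to +y; handle tops 49 mm above gap_mark.
- yellow_grip (a point): Centre of the yellow handle of the yellow template, same shape and size as the red one, loosely hung on the other side of the gap from the blue one.
- seat_pin (a joint): Small sprung steel presence pin in the floor of the saddle's notch (m): 0 = up, nothing in the notch; 0.004 = pressed flush with the notch floor by a hook that is fully home. Its spring is weak (under 1 N).
Not all that is in view belongs to the job. Leave any white look-alike of the part that bears red_grip alone. Several things look just like the part that bears holder_slot: the one meant starts farthest to the robot's left.

How it is judged:
By the outcome, as a careful person would: the job done as asked, in the order asked, and still so for the second after the job is handed in, with the robot touching nothing.
It also fails if it takes over 61 s, if anything falls off the work surface, if the arm or the gripper's body presses on something with over 40 N, if the wrist force passes 120 N, or if a joint passes its speed limit or range.

## Working session

There is one attempt and no reset: what is moved stays moved. The work goes in short steps, Python scripts to look and compute and a shell command to move; the robot and the scene stay as the last step left them, time stands still between calls to the robot, and variables do not carry over. Pictures are saved under pics/ and viewed, at most 10 in all, crops included, and the job is handed in when it is done.

```bash
ls; mkdir -p pics
cat > h.py <<'E'
import numpy as np, cv2
from plant import manip
def cap(n,name):
    c=manip.get_calibration(n); im,d=manip.capture(n)
    cv2.imwrite(f'pics/{name}.png',im); np.savez(f'pics/{name}.npz',im=im,d=d,T=c['cam_to_world'],k=[c['fx'],c['fy'],c['cx'],c['cy']])
    return im,d,c
def pts(name):
    z=np.load(f'pics/{name}.npz'); d=z['d']; fx,fy,cx,cy=z['k']
    v,u=np.mgrid[:d.shape[0],:d.shape[1]]
    P=np.stack([(u-cx)/fx*d,-(v-cy)/fy*d,-d],-1)
    W=P@z['T'][:3,:3].T+z['T'][:3,3]; W[d<=0]=np.nan
    return z['im'],W
E
python3 - <<'E'
from h import *
o=manip.get_obs();print({k:np.round(v,3) for k,v in o.items()})
for n in('side','top','wrist'):
    im,d,c=cap(n,n+'0'); print(n,{k:np.round(v,3).tolist() for k,v in c.items()})
a=[cv2.imread(f'pics/{n}0.png') for n in('side','top')]
cv2.imwrite('pics/m0.png',cv2.resize(np.vstack(a),(480,600)))
E
```

```text
pics
{'t': np.float64(0.0), 'qpos': array([1.009, 0.314, 0.045, 1.304, 0.   , 1.431]), 'qd': array([-0.001, -0.001,  0.001,  0.001, -0.   , -0.002]), 'effort': array([-1.0000e-03, -4.8063e+01,  2.9853e+01,  2.0000e-02, -0.0000e+00,
        0.0000e+00]), 'position': array([0.235, 0.524, 0.23 ]), 'orientation': array([-6.580e-01, -3.071e+00,  3.000e-03]), 'ft_force': array([0.676, 0.198, 0.481]), 'moment': array([0.015, 0.023, 0.017]), 'gripper_force': np.float64(0.0), 'gripper_width': np.float64(0.999)}
side {'fx': 407.676, 'fy': 407.676, 'cx': 323.096, 'cy': 196.838, 'cam_to_world': [[0.812, 0.426, -0.399, 0.08], [-0.584, 0.585, -0.563, -0.573], [-0.006, 0.691, 0.723, 0.758], [0.0, 0.0, 0.0, 1.0]]}
top {'fx': 365.945, 'fy': 365.945, 'cx': 316.973, 'cy': 204.829, 'cam_to_world': [[0.008, 0.989, -0.147, 0.292], [-1.0, 0.005, -0.019, -0.078], [-0.018, 0.147, 0.989, 0.913], [0.0, 0.0, 0.0, 1.0]]}
wrist {'fx': 354.871, 'fy': 354.871, 'cx': 322.872, 'cy': 197.651, 'cam_to_world': [[0.41, -0.869, -0.278, 0.164], [0.912, 0.39, 0.127, 0.557], [-0.002, -0.305, 0.952, 0.374], [0.0, 0.0, 0.0, 1.0]]}
```

View pics/side0.png

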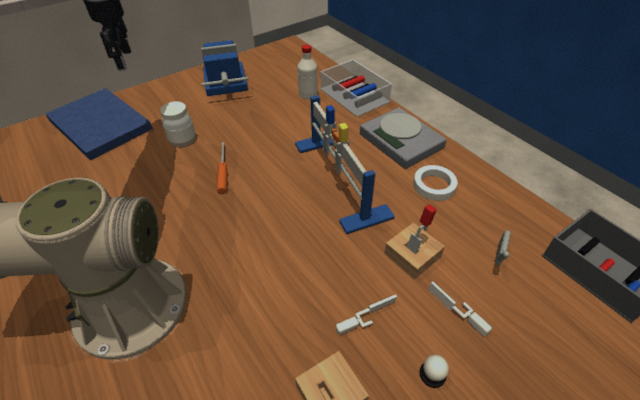

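View pics/top0.png

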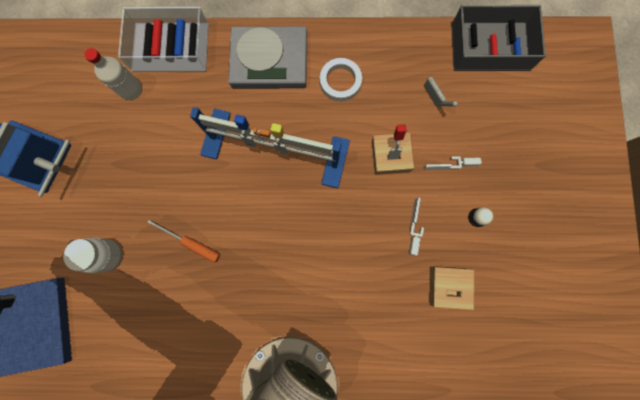

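Side view: the red template stands in the block at (415,248), with its handle at (428,215). The rack runs from (318,110) to (367,200), with the blue handle at (330,115), the yellow at (343,132) and the orange saddle at about (337,140). White look-alikes lie at (367,313) and (460,307). The blocks in the top view are at (392,153), which holds the red template, and (453,288), which is empty. The first is farther left (+y), so it is the one meant. I'll measure it and confirm in a crop.

Run:
```python
from h import *
rng={'red':[((0,150,60),(6,255,255)),((174,150,60),(180,255,255))],'blue':[((105,150,60),(125,255,255))],'yel':[((24,130,80),(34,255,255))],'org':[((7,190,120),(17,255,255))]}
roi={'side':{'red':(415,200,440,230),'blue':(322,102,338,126),'yel':(335,118,352,146),'org':(320,125,350,155)},
 'top':{'red':(390,120,410,142),'blue':(234,112,250,132),'yel':(268,120,285,140),'org':(250,122,275,142)}}
for n in('side','top'):
    im,W=pts(n+'0'); hsv=cv2.cvtColor(im,cv2.COLOR_BGR2HSV)
    for k,(x0,y0,x1,y1) in roi[n].items():
        m=sum(cv2.inRange(hsv,*r) for r in rng[k])[y0:y1,x0:x1]>0
        p=W[y0:y1,x0:x1][m]; vv,uu=np.nonzero(m)
        print(n,k,m.sum(),'px',(uu.mean()+x0).round(1),(vv.mean()+y0).round(1),np.nanmedian(p,0).round(4),'min',np.nanpercentile(p,3,axis=0).round(3),'max',np.nanpercentile(p,97,axis=0).round(3))
    print('block',[W[v,u].round(3).tolist() for u,v in ([(380,140),(405,140),(380,168),(405,168)] if n=='top' else [(395,250),(412,263),(435,248)])])
    print('rack',[W[v,u].round(3).tolist() for u,v in ([(205,121),(330,155),(196,115),(342,143)] if n=='top' else [(316,100),(368,176),(320,115),(355,180)])])
a=cv2.resize(cv2.imread('pics/side0.png')[90:280,290:460],None,fx=3,fy=3)
b=cv2.resize(cv2.imread('pics/top0.png')[100:180,190:420],None,fx=3.4,fy=3.4)
cv2.imwrite('pics/c1.png',a);cv2.imwrite('pics/c2.png',b)
```

```text
side red 222 px 427.5 214.7 [ 0.5695 -0.2503  0.1309] min [ 0.564 -0.259  0.107] max [ 0.584 -0.239  0.146]
side blue 99 px 330.4 113.7 [0.5735 0.0876 0.1864] min [0.568 0.084 0.161] max [0.581 0.1   0.199]
side yel 47 px 342.7 126.1 [0.5567 0.0183 0.1978] min [0.55  0.009 0.189] max [0.565 0.028 0.201]
side org 19 px 336.2 133.9 [0.5658 0.0517 0.1478] min [0.561 0.044 0.144] max [0.572 0.074 0.15 ]
block [[0.512, -0.232, 0.036], [0.515, -0.281, 0.041], [0.583, -0.282, 0.041]]
rack [[0.607, 0.198, 0.153], [0.528, -0.11, 0.155], [0.587, 0.152, 0.14], [0.603, 0.016, 0.002]]
top red 140 px 399.8 131.7 [ 0.5697 -0.2441  0.141 ] min [ 0.563 -0.254  0.11 ] max [ 0.584 -0.235  0.147]
top blue 73 px 239.6 119.8 [0.5736 0.0956 0.1989] min [0.568 0.088 0.191] max [0.581 0.105 0.201]
top yel 82 px 275.8 127.7 [0.5564 0.0208 0.1989] min [0.55  0.013 0.191] max [0.565 0.031 0.201]
top org 2 px 259.0 133.0 [0.5649 0.0654 0.1446] min [0.563 0.057 0.144] max [0.567 0.074 0.145]
block [[0.584, -0.215, 0.041], [0.584, -0.277, 0.041], [0.514, -0.214, 0.039], [0.513, -0.274, 0.043]]
rack [[0.594, 0.187, 0.142], [0.554, -0.093, 0.014], [0.602, 0.202, 0.156], [0.586, -0.123, 0.01]]
```

View pics/c1.png

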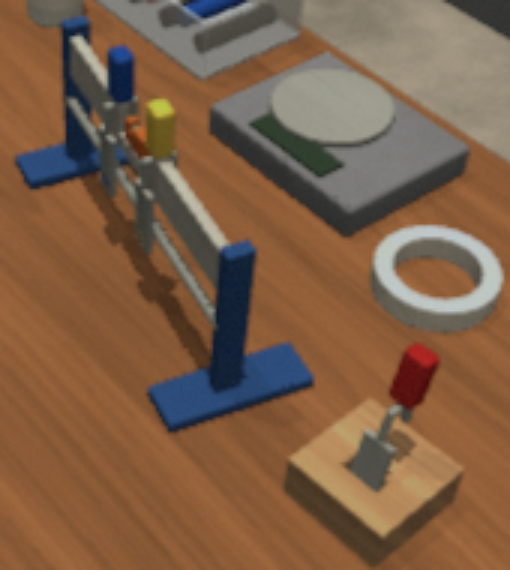

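The crop confirms it: the red-handled template stands in the block, blade towards the robot and hook tip to +x. Handle, block top and rack heights (0.147, 0.041, 0.20) fit the text. I'm moving over it with the gripper's closing line along x, since the neighbours rule out closing along y.

```bash
python3 -m jog '0 0 .03 -.0665;.0254 -.0584 .02 -.0665;.0254 -.0584 .01 -.0665;.0254 -.0584 0.01 -.0665;.0254 -.0584 0 -.0665;.0254 -.0584 0 -.0665;.0254 -.0584 0 -.0665;.0254 -.0584 0 -.0665;.0254 -.0584 0 -.0665;.0254 -.0584 0 -.0665;.0254 -.0584 0 -.0665;.0254 -.0584 0 -.0665' 1
python3 -m jog '.0254 -.0584 0 -.0665;.0254 -.0584 0 -.0665;.0254 -.0584 0 -.0665;.0254 -.0584 0 -.0665;.0254 -.0584 0 -.0665;.0254 -.0584 0 -.0665;.0254 -.0584 0 -.0665;.0254 -.0584 0 -.0665;.0254 -.0584 0 -.0665;.0254 -.0584 0 -.0665;0 0 0 0;0 0 0 0' 1
python3 - <<'E'
from h import *
o=manip.get_obs();print(o['position'],o['orientation'],o['qpos'])
cap('wrist','w1')
im,W=pts('w1');hsv=cv2.cvtColor(im,cv2.COLOR_BGR2HSV)
m=(cv2.inRange(hsv,(0,150,50),(6,255,255))+cv2.inRange(hsv,(174,150,50),(180,255,255)))>0
m&=np.nan_to_num(W[...,2])>.10
p=W[m]; z=np.nanpercentile(p[:,2],95);t=p[np.abs(p[:,2]-z)<.003]
print(m.sum(),len(t),'top z',z,t.mean(0),cv2.minAreaRect((t[:,:2]*1000).astype(np.float32)))
b=W[(abs(W[...,2]-.041)<.004)]; b=b[(abs(b[:,0]-.55)<.08)&(abs(b[:,1]+.245)<.08)]
print('block',len(b),cv2.minAreaRect((b[:,:2]*1000).astype(np.float32)))
E
```

```text
t: 1.15
position: [0.4032, 0.1374, 0.2733]
orientation: [1.576, 2.718, 0.0]
ft_force: [-0.5, 0.3, -0.4]
gripper_width: 1.001
gripper_force: 0.0
t: 2.15
position: [0.5555, -0.2131, 0.2716]
orientation: [-2.223, -2.217, 0.001]
ft_force: [0.5, 0.3, -0.4]
gripper_width: 1.0
gripper_force: 0.0
[ 0.55552512 -0.21312167  0.27162388] [-2.22301830e+00 -2.21670143e+00  8.61297709e-04] [-5.01237634e-01  3.49256637e-01  1.94767662e-01  1.41860490e+00
  1.02710859e-04  1.07240419e+00]
792 405 top z 0.14656018017005487 [ 0.57796457 -0.24506922  0.14530739] ((578.2716674804688, -245.67898559570312), (16.508352279663086, 19.51937484741211), 1.6082217693328857)
block 5248 ((556.0599975585938, -247.4341278076172), (90.157470703125, 90.79214477539062), 4.53206729888916)
```

View pics/w1.png

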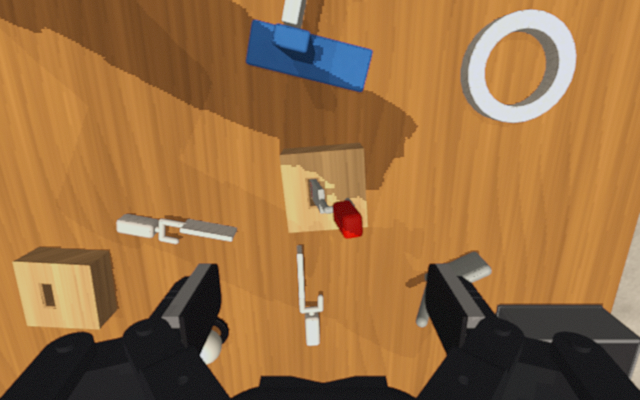

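The wrist view shows the red handle at (348,218) and the template in the block at (325,190). The empty block is at (70,290), with the white look-alikes at (175,228) and (308,300). The handle centre is about (0.575, -0.247, 0.126), and the yaw is about +4°. I'll go down and grip slightly above the handle centre.

```bash
python3 -m jog '.0165 -.0283 0 .046;.016 -.0283 0 .046;0 0 -.044 0;0 0 -.044 0;0 0 -.044 0;0 0 -.044 0;0 0 -.044 0;0 0 -.044 0;0 0 0 0;0 0 0 0' 1
python3 -m jog '0 0 0 0;0 0 0 0;0 0 0 0;0 0 0 0;0 0 0 0;0 0 0 0;0 0 0 0;0 0 0 0;0 0 0 0;0 0 0 0;0 0 0 0;0 0 0 0' -1
python3 - <<'E'
from h import *
o=manip.get_obs();print(o['ft_force'],o['moment'],o['position'],o['orientation'])
im=cap('side','s2')[0]; im2=cap('wrist','w2')[0]
cv2.imwrite('pics/c3.png',np.hstack([cv2.resize(im[120:300,340:520],(400,400)),im2[:,160:480]]))
E
```

```text
t: 3.03
position: [0.5736, -0.2431, 0.1143]
orientation: [-2.135, -2.3, 0.001]
ft_force: [0.3, -0.2, 0.8]
gripper_width: 1.0
gripper_force: 0.0
t: 4.03
position: [0.5735, -0.2457, 0.1166]
orientation: [-2.14, -2.299, 0.004]
ft_force: [-6.0, 0.3, 10.7]
gripper_width: 0.228
gripper_force: 56.7
[-5.97584518  0.27520333 10.74601067] [ 0.04769686  1.99001875 -0.03334738] [ 0.57351272 -0.24570038  0.11660772] [-2.14043331 -2.29911023  0.00416214]
```

View pics/c3.png

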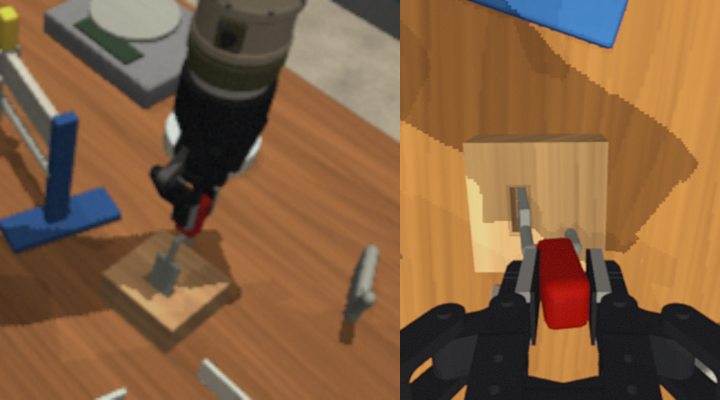

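The fingers hold the handle by its x faces (wrist view: handle at (565,285), blade in the slot at (522,215)). The swinging pads preload it slightly, so I'll lift straight up.

```bash
python3 -m jog '-.0015 0 .006 0;0 0 .006 0;0 0 .01 0;0 0 .01 0;0 0 .01 0;0 0 .02 0;0 0 .03 0;0 0 .03 0;0 0 .03 0;0 0 .03 0;0 0 0 0;0 0 0 0' -1
python3 - <<'E'
from h import *
o=manip.get_obs();print(o['ft_force'],o['moment'],o['position'],o['orientation'],o['gripper_width'])
im=cap('side','s3')[0]; im2=cap('wrist','w3')[0]; 
cv2.imwrite('pics/c4.png',np.hstack([cv2.resize(im[60:260,340:540],(400,400)),im2[:,160:480]]))
E
```

```text
t: 5.13
position: [0.5746, -0.2456, 0.2247]
orientation: [2.139, 2.299, 0.001]
ft_force: [-0.4, 0.7, -2.2]
gripper_width: 0.2
gripper_force: 60.2
[-0.35430685  0.65085844 -2.20263346] [ 0.00802188 -0.02075937 -0.01088498] [ 0.57457289 -0.245564    0.2246965 ] [2.13862282e+00 2.29854631e+00 8.15127396e-04] 0.19998187297967304
```

View pics/c4.png

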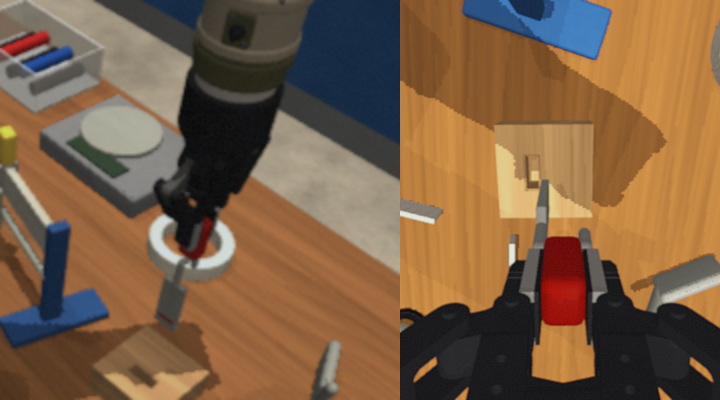

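The template is lifted clear, held square in the pads, and reads about 2 N of weight. Next I'll measure where it sits in the gripper, and the rack's line.

Run:
```python
from h import *
from scipy.spatial.transform import Rotation as R
o=manip.get_obs();Rt=R.from_rotvec(o['orientation']);p0=o['position']
def red(im,hi=255):
    h=cv2.cvtColor(im,cv2.COLOR_BGR2HSV)
    return (cv2.inRange(h,(0,150,40),(6,255,255))+cv2.inRange(h,(174,150,40),(180,255,255)))>0
for n in('w3','s3'):
    im,W=pts(n); m=red(im)&(np.linalg.norm(np.nan_to_num(W)-p0,axis=-1)<.07)
    L=Rt.inv().apply(W[m]-p0)*1000
    print(n,'red in tool frame mm',np.percentile(L,[2,15,50,85,98],axis=0).round(1).tolist())
    W2=np.nan_to_num(W); q=(np.linalg.norm(W2[...,:2]-p0[:2],axis=-1)<.035)&(W2[...,2]<p0[2]-.02)&(W2[...,2]>.08)
    L=Rt.inv().apply(W[q]-p0)*1000; print(' blade',q.sum(),np.percentile(L,[2,50,98],axis=0).round(1).tolist())
    for a,b in((25,40),(40,55),(55,70),(70,95),(95,105)):
        s=L[(L[:,2]>a)&(L[:,2]<b)]
        if len(s)>5: print('  z',a,b,len(s),'x',np.percentile(s[:,0],[5,50,95]).round(1),'y',np.percentile(s[:,1],[5,50,95]).round(1))
# rack: orange / rail points, cleaner from top0, side0
for n in('top0','side0'):
    im,W=pts(n);W=np.nan_to_num(W); q=(W[...,2]>.135)&(W[...,2]<.16)&(W[...,0]>.5)&(W[...,0]<.63)&(W[...,1]>-.13)&(W[...,1]<.21)
    P=W[q]; f=np.polyfit(P[:,1],P[:,0],1); r=P[:,0]-np.polyval(f,P[:,1]); print(n,'rail line x=',f,'yaw',np.degrees(np.arctan(f[0])),'resid',np.percentile(r,[5,50,95]).round(4),'z',np.percentile(P[:,2],[5,50,95]).round(4))
    h=cv2.cvtColor(im,cv2.COLOR_BGR2HSV);q=(cv2.inRange(h,(3,150,60),(18,255,255))>0)&(W[...,2]>.11)&(W[...,2]<.17)&(np.hypot(W[...,0]-.566,W[...,1]-.055)<.05)
    print(' orange',q.sum(),np.percentile(W[q],[3,50,97],axis=0).round(4).tolist())
```

```text
w3 red in tool frame mm [[-9.1, -7.8, -29.8], [-3.9, -5.4, -29.0], [7.5, 0.6, -27.2], [9.6, 6.3, -5.8], [10.1, 8.9, 7.5]]
 blade 953 [[-7.7, -15.3, 20.3], [2.3, -11.0, 47.5], [12.0, 14.5, 102.4]]
  z 25 40 267 x [0.  1.7 2.4] y [-14.8  -8.9  14.4]
  z 40 55 278 x [ 0.4  5.4 11.7] y [-15.  -12.1  -9.5]
  z 55 70 99 x [-9.8 11.5 11.9] y [-15.  -11.5  -9.6]
  z 70 95 141 x [-8.3 11.5 12. ] y [-15.2 -11.4  -9.8]
  z 95 105 48 x [-1.6 11.6 12. ] y [-15.4 -11.1 -10. ]
s3 red in tool frame mm [[-14.1, -9.9, -31.9], [-13.4, -8.3, -28.2], [-12.3, -4.8, -10.2], [-7.6, 2.1, 8.0], [4.2, 5.5, 11.1]]
 blade 341 [[-15.7, -16.6, 25.4], [-4.3, -14.7, 68.5], [9.7, 10.9, 106.4]]
  z 25 40 38 x [-6.2 -4.2 -0.6] y [-16.1 -12.5  13.1]
  z 40 55 66 x [-15.2  -3.9   9.1] y [-16.1 -14.1  -9.8]
  z 55 70 66 x [-15.1  -5.2   8.1] y [-16.4 -14.8 -11.8]
  z 70 95 108 x [-15.   -4.2   8.6] y [-16.2 -14.7 -12.5]
  z 95 105 43 x [-15.5  -5.    8.5] y [-16.2 -14.9 -12.9]
top0 rail line x= [0.24124984 0.55183403] yaw 13.563424263789374 resid [-0.0068 -0.0011  0.0072] z [0.1377 0.1506 0.1573]
 orange 91 [[0.5604, 0.0443, 0.1344], [0.5659, 0.0574, 0.1483], [0.574, 0.0763, 0.1519]]
side0 rail line x= [0.23906811 0.55413191] yaw 13.44523724997833 resid [-0.0078 -0.0023  0.0136] z [0.137  0.1494 0.1587]
 orange 72 [[0.5607, 0.0422, 0.1292], [0.5662, 0.0587, 0.1435], [0.5752, 0.075, 0.1507]]
```

In the grip: handle top 30 mm behind the TCP, crown underside 24 mm beyond it, and the template about 1.5 mm to the tool's -x. The rail's yaw is -13.4°, and the gap mark is near (0.5635, 0.0505). I'm going high over the rack, a little to the right, for one close look at the saddle.

```bash
python3 -m jog '0 0 .05 0;0 0 .05 0;0 0 .05 0;-.0047 .0515 .05 -.0484;-.0047 .0515 0 -.0484;-.0047 .0515 0 -.0484;-.0047 .0515 0 -.0484;-.0047 .0515 0 -.0484;-.0047 .0515 0 -.0484;-.0047 .0515 0 -.0484;-.0047 .0515 0 -.0484' -1
python3 -m jog '0 0 0 0;0 0 0 0;0 0 0 0' -
python3 - <<'E'
from h import *
from scipy.spatial.transform import Rotation as R
o=manip.get_obs();print(o['position'],o['orientation'],o['ft_force'])
a=o['orientation'];print('yaw',2*np.degrees(np.arctan2(a[1],a[0]))-90)
cap('wrist','w4');im,W=pts('w4')
th=np.radians(-13.4);g=np.array([.5635,.0505]);ex=np.array([np.cos(th),np.sin(th)]);ey=np.array([-ex[1],ex[0]])
Q=W.copy();Q[...,0]=(W[...,:2]-g)@ex*1000;Q[...,1]=(W[...,:2]-g)@ey*1000;Q[...,2]*=1000
Q=np.nan_to_num(Q,nan=999);h=cv2.cvtColor(im,cv2.COLOR_BGR2HSV)
near=(abs(Q[...,0])<40)&(abs(Q[...,1])<80)
for n,lo,hi,z0,z1 in(('org',(3,150,60),(18,255,255),110,175),('blue',(105,140,50),(125,255,255),190,210),('yel',(22,120,80),(36,255,255),190,210)):
    m=near&(cv2.inRange(h,lo,hi)>0)&(Q[...,2]>z0)&(Q[...,2]<z1)
    print(n,m.sum(),np.percentile(Q[m],[2,20,50,80,98],axis=0).round(1).tolist() if m.sum() else '')
    if n=='org':
        vv,uu=np.nonzero(m);print(uu.min(),uu.max(),vv.min(),vv.max())
        for y in range(-26,34,3):
            s=Q[m&(abs(Q[...,1]-y)<1.5)]
            if len(s)>2:print(y,len(s),'z',np.percentile(s[:,2],[5,50,95]).round(1),'x',np.percentile(s[:,0],[5,50,95]).round(1))
u,v=int(uu.mean()),int(vv.mean());c=im[max(v-75,0):v+75,u-100:u+100];cv2.imwrite('pics/c5.png',cv2.resize(c,None,fx=4,fy=4,interpolation=cv2.INTER_CUBIC))
E
```

```text
t: 6.15
position: [0.5507, 0.0024, 0.3413]
orientation: [-2.464, -1.946, 0.003]
ft_force: [0.1, 0.2, -1.4]
gripper_width: 0.197
gripper_force: 60.3
t: 6.4
position: [0.5514, 0.0009, 0.3419]
orientation: [-2.462, -1.95, 0.002]
ft_force: [-0.0, -0.5, -1.7]
gripper_width: 0.195
gripper_force: 60.2
[0.55137187 0.00093578 0.34191334] [-2.46184742e+00 -1.95021229e+00  2.38691157e-03] [-0.03154763 -0.47593282 -1.71227726]
yaw -373.2292779946253
org 275 [[-1.0, -6.4, 141.8], [0.9, -1.8, 148.3], [3.7, 5.5, 149.4], [6.5, 12.7, 150.1], [8.3, 20.7, 151.2]]
323 333 83 122
-5 40 z [148.3 149.5 150.5] x [-0.9  3.3  7.4]
-2 29 z [148.5 149.5 150.5] x [-0.5  3.7  7.4]
1 29 z [149.1 149.9 151.1] x [-0.5  3.7  7.4]
4 41 z [148.9 149.5 150.7] x [-0.   3.7  8.3]
7 30 z [148.6 149.6 150.6] x [-0.   4.1  8.2]
10 31 z [148.7 150.  150.9] x [-0.   3.6  8.2]
13 35 z [141.9 149.1 150.8] x [-0.3  3.6  7.6]
16 10 z [141.6 142.8 144.3] x [-1.  -0.   7.9]
19 24 z [141.8 142.8 145.7] x [-1.   4.1  8.3]
28 4 z [148.8 149.5 150.4] x [0.2 4.9 8. ]
blue 617 [[-3.9, 38.4, 196.9], [-0.9, 42.5, 198.6], [3.6, 48.2, 199.4], [8.1, 54.3, 200.1], [11.2, 58.5, 201.0]]
yel 542 [[-4.8, -38.7, 192.9], [-1.5, -34.2, 198.2], [3.4, -27.7, 199.2], [8.3, -21.3, 200.0], [11.6, -18.2, 200.9]]
```

View pics/c5.png

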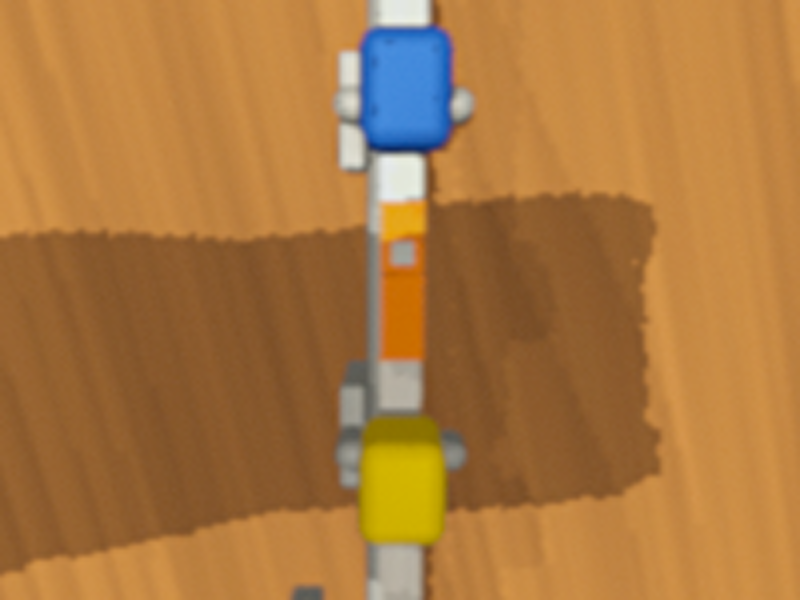

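The crop shows the saddle in orange, at (403,200) to (403,358), with the notch and its grey pin at (402,252), next to the blue neighbour. The crest is at z of about 149.5 mm and the notch floor at about 142.5 mm. The notch centre is about 13 mm left of my landing point at +4 mm. Moving over and starting down.

```bash
python3 -m jog '.0132 .0445 0 0;.0132 .0445 0 0;0 0 -.03 0;0 0 -.04 0;0 0 -.04 0;0 0 0 0;0 0 0 0;0 0 0 0' -
python3 - <<'E'
from h import *
o=manip.get_obs();a=o['orientation'];print(o['position'],o['ft_force'],'yaw',2*np.degrees(np.arctan2(a[1],a[0]))-90)
th=np.radians(-13.4);g=np.array([.5635,.0505]);ex=np.array([np.cos(th),np.sin(th)]);ey=np.array([-ex[1],ex[0]])
d=o['position'][:2]-g;print('tcp rack',d@ex*1000,d@ey*1000)
r=np.array([.5672,.0545])-o['position'][:2];print('go',r/.6)
cap('wrist','w5');im,W=pts('w5');Q=W.copy();Q[...,0]=(W[...,:2]-g)@ex*1000;Q[...,1]=(W[...,:2]-g)@ey*1000;Q[...,2]*=1000;Q=np.nan_to_num(Q,nan=999)
h=cv2.cvtColor(im,cv2.COLOR_BGR2HSV);n=(abs(Q[...,0])<40)&(abs(Q[...,1])<80)
for k,lo,hi,z0,z1 in(('org',(3,150,60),(18,255,255),147,175),('notch',(3,150,60),(18,255,255),135,145.5),('blue',(105,140,50),(125,255,255),190,210)):
    m=n&(cv2.inRange(h,lo,hi)>0)&(Q[...,2]>z0)&(Q[...,2]<z1)
    if m.sum():print(k,m.sum(),np.percentile(Q[m],[3,50,97],axis=0).round(1).tolist())
# held template seen by the same camera, relative to TCP
zt=o['position'][2]*1000
m=n&(Q[...,2]>zt-105)&(Q[...,2]<zt-12)&(Q[...,2]>205)
print('held',m.sum(),np.percentile(Q[m],[3,50,97],axis=0).round(1).tolist())
m=n&(((h[...,0]<6)|(h[...,0]>174))&(h[...,1]>150))&(Q[...,2]>zt+26)&(Q[...,2]<zt+36)
print('handle top',m.sum(),np.percentile(Q[m],[3,50,97],axis=0).round(1).tolist())
E
```

```text
t: 7.12
position: [0.568, 0.0534, 0.2781]
orientation: [2.464, 1.947, 0.001]
ft_force: [-0.1, -0.3, -1.7]
gripper_width: 0.2
gripper_force: 60.0
[0.56800062 0.0534018  0.27808402] [-0.12002704 -0.32375866 -1.69155487] yaw -13.369406652958034
tcp rack 3.705612065171309 3.8658158740190944
go [-0.00133437  0.00183033]
org 380 [[-1.0, -5.5, 148.3], [3.8, 7.2, 149.7], [7.8, 27.5, 150.9]]
notch 57 [[-0.3, 12.3, 141.6], [3.8, 15.6, 142.7], [7.8, 20.0, 144.0]]
blue 879 [[-3.8, 40.2, 195.9], [3.8, 50.3, 199.3], [11.3, 59.4, 200.8]]
held 887 [[-11.9, 3.8, 209.6], [-7.4, 6.5, 239.7], [17.6, 16.3, 258.9]]
handle top 1947 [[-4.2, -5.3, 304.4], [3.8, 4.7, 305.9], [11.5, 12.9, 307.2]]
```

Saddle x is 3.6 mm and the held template's x is 3.7 mm in the same view, with the notch 12.4 mm to the left. Descending.

```bash
python3 -m jog '-.001 0 -.015 0;0 0 -.015 0;0 0 -.015 0;0 0 -.015 0;0 0 0 0;0 0 0 0' -
python3 -m jog '0 0 -.015 0;0 0 -.015 0;0 0 -.015 0;0 0 -.015 0;0 0 0 0;0 0 0 0' -
python3 -m jog '0 0 -.01 0;0 0 -.01 0;0 0 -.007 0;0 0 -.003 0;0 0 0 0;0 0 0 0' -
```

```text
t: 7.67
position: [0.5661, 0.0544, 0.24]
orientation: [-2.462, -1.949, 0.003]
ft_force: [0.1, -1.1, -1.3]
gripper_width: 0.2
gripper_force: 60.2
t: 8.17
position: [0.5662, 0.0544, 0.2041]
orientation: [-2.463, -1.949, 0.002]
ft_force: [-0.2, 0.1, -1.5]
gripper_width: 0.2
gripper_force: 60.1
t: 8.67
position: [0.5668, 0.0544, 0.187]
orientation: [-2.464, -1.949, 0.0]
ft_force: [0.5, -0.3, -2.1]
gripper_width: 0.203
gripper_force: 60.2
```

```bash
python3 -m jog '0 0 -.003 0;0 0 -.003 0;0 0 -.003 0;0 0 -.002 0;0 0 0 0' -
for i in 1; do python3 -m jog '0 0 -.001 0;0 0 -.001 0;0 0 -.001 0;0 0 0 0' -; done
python3 -m jog '0 0 -.001 0;0 0 -.001 0;0 0 0 0' -
```

```text
t: 9.08
position: [0.5667, 0.0544, 0.1801]
orientation: [-2.463, -1.949, 0.001]
ft_force: [0.1, -0.1, -1.8]
gripper_width: 0.198
gripper_force: 60.2
t: 9.42
position: [0.5668, 0.0544, 0.1786]
orientation: [2.464, 1.949, -0.0]
ft_force: [-0.3, 0.6, -1.3]
gripper_width: 0.203
gripper_force: 60.2
t: 9.67
position: [0.5668, 0.0544, 0.1773]
orientation: [-2.463, -1.949, 0.0]
ft_force: [1.3, -1.0, -2.1]
gripper_width: 0.195
gripper_force: 60.2
```

```bash
python3 -m jog '0 0 -.001 0;0 0 -.001 0;0 0 0 0' -
python3 -m jog '0 0 -.001 0;0 0 -.001 0;0 0 0 0' -
```

```text
t: 9.92
position: [0.5668, 0.0544, 0.1761]
orientation: [-2.463, -1.95, 0.0]
ft_force: [0.1, -0.0, -2.6]
gripper_width: 0.202
gripper_force: 60.2
t: 10.17
position: [0.5669, 0.0544, 0.1752]
orientation: [2.463, 1.949, 0.0]
ft_force: [-0.1, 0.3, -0.3]
gripper_width: 0.199
gripper_force: 60.3
```

```bash
python3 -m jog '0 0 -.001 0;0 0 0 0;0 0 0 0' -
python3 - <<'E'
from h import *
o=manip.get_obs();print(o['ft_force'],o['position'])
E
```

```text
t: 10.42
position: [0.5669, 0.0544, 0.1748]
orientation: [2.463, 1.949, 0.001]
ft_force: [-1.3, 0.5, 0.6]
gripper_width: 0.198
gripper_force: 60.4
[-1.28084727  0.52984231  0.56688793] [0.56691654 0.05437803 0.17478313]
```

Contact: about 2.5 N on the crest with the TCP at 0.175. I'm adding a little preload and feeling to the left.

```bash
python3 -m jog '0 0 -.0005 0;0.0004 .0016 0 0;0.0004 .0016 0 0;0.0004 .0016 0 0;0 0 0 0' -
python3 -m jog '0.0004 .0016 0 0;0.0004 .0016 0 0;0.0004 .0016 0 0;0 0 0 0' -
```

```text
t: 10.83
position: [0.5679, 0.057, 0.1745]
orientation: [2.463, 1.949, 0.0]
ft_force: [-0.4, -2.8, 2.8]
gripper_width: 0.198
gripper_force: 60.7
t: 11.17
position: [0.5685, 0.0602, 0.1743]
orientation: [2.463, 1.949, 0.001]
ft_force: [-0.1, -3.7, 3.7]
gripper_width: 0.197
gripper_force: 60.9
```

```bash
python3 -m jog '0.0004 .0016 0 0;0.0004 .0016 0 0;0.0004 .0016 0 0;0 0 0 0' -
python3 -m jog '0.0004 .0016 0 0;0.0002 .0008 0 0;0 0 0 0' -
python3 -m jog '0.0002 .0008 0 0;0 0 0 0' -
```

```text
t: 11.5
position: [0.5691, 0.0644, 0.1739]
orientation: [-2.461, -1.949, -0.003]
ft_force: [0.7, 1.8, -1.1]
gripper_width: 0.201
gripper_force: 60.4
t: 11.75
position: [0.5691, 0.0651, 0.1737]
orientation: [-2.462, -1.95, 0.0]
ft_force: [-0.2, 0.3, -0.6]
gripper_width: 0.201
gripper_force: 60.5
t: 11.92
position: [0.5692, 0.0652, 0.1738]
orientation: [-2.463, -1.949, 0.001]
ft_force: [0.3, 0.8, -0.4]
gripper_width: 0.197
gripper_force: 60.4
```

The vertical contact vanished at y of about 0.0645, so the hook is over the notch. Lowering into it.

```bash
python3 -m jog '0.0001 .0004 -.001 0;0 0 -.001 0;0 0 0 0' -
python3 -m jog '0 0 -.001 0;0 0 -.001 0;0 0 0 0' -
```

```text
t: 12.17
position: [0.5695, 0.0653, 0.1729]
orientation: [-2.463, -1.949, -0.0]
ft_force: [0.4, 2.5, -0.1]
gripper_width: 0.199
gripper_force: 60.4
t: 12.42
position: [0.5698, 0.0654, 0.1719]
orientation: [2.463, 1.95, 0.001]
ft_force: [0.4, 2.5, -1.1]
gripper_width: 0.198
gripper_force: 60.4
```

```bash
python3 -m jog '0.0003 .0013 -.001 0;0 0 -.001 0;0 0 0 0' -
python3 -m jog '0 0 -.0013 0;0 0 -.0013 0;0 0 0 0' -
```

```text
t: 12.67
position: [0.5697, 0.0658, 0.1703]
orientation: [2.464, 1.949, -0.001]
ft_force: [0.6, 1.0, -1.6]
gripper_width: 0.2
gripper_force: 60.3
t: 12.92
position: [0.5697, 0.0659, 0.1688]
orientation: [-2.464, -1.949, 0.0]
ft_force: [0.1, 1.2, -0.5]
gripper_width: 0.201
gripper_force: 60.3
```

```bash
python3 -m jog '0.0001 .0005 -.001 0;0 0 0 0;0 0 0 0' -
python3 -m jog '0 0 -.001 0;0 0 0 0;0 0 0 0' -
```

```text
t: 13.17
position: [0.5697, 0.0661, 0.1683]
orientation: [2.464, 1.949, -0.001]
ft_force: [-0.1, 0.7, -1.7]
gripper_width: 0.198
gripper_force: 60.3
t: 13.42
position: [0.5698, 0.0662, 0.168]
orientation: [2.463, 1.949, -0.0]
ft_force: [-0.2, -0.4, 1.3]
gripper_width: 0.2
gripper_force: 60.4
```

Floor contact at 0.168, which is 7 mm below the crest. I'll press a touch more while holding, and look.

```bash
python3 -m jog '0 0 -.0008 0;0 0 0 0;0 0 0 0;0 0 0 0' -
python3 - <<'E'
from h import *
im=cap('side','s6')[0];im2=cap('wrist','w6')[0]
cv2.imwrite('pics/c6.png',np.hstack([cv2.resize(im[60:210,260:410],(400,400)),im2[:,140:500]]))
E
```

```text
t: 13.75
position: [0.5698, 0.0662, 0.1676]
orientation: [2.463, 1.949, 0.0]
ft_force: [-0.7, -0.1, 2.6]
gripper_width: 0.198
gripper_force: 60.6
```

View pics/c6.png

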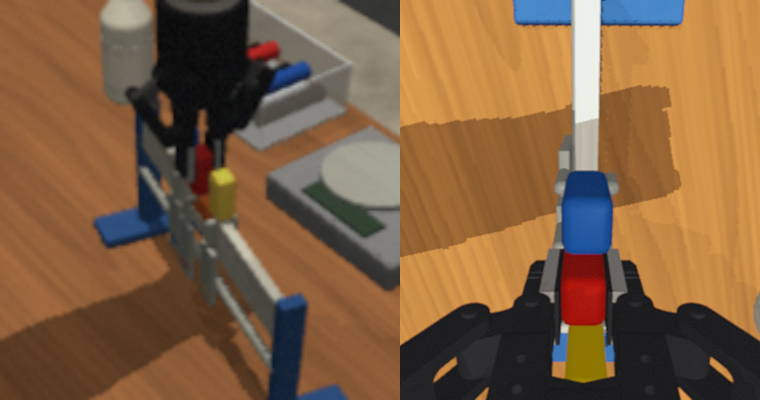

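The side and wrist views show the red template between blue (upper) and yellow (lower), level with both, pressed down at about 4.5 N. Letting go and withdrawing straight up.

```bash
python3 -m jog '0 0 0.0003 0;0 0 0 0;0 0 0 0;0 0 0 0;0 0 0 0;0 0 0 0;0 0 0 0;0 0 0 0' 0.2
python3 -m jog '0 0 .01 0;0 0 .02 0;0 0 .03 0;0 0 .04 0;0 0 .04 0;0 0 .04 0;0 0 .03 0;0 -.03 0 0;0 -.04 0 0;0 -.04 0 0;0 -.03 0 0;0 0 0 0' -
python3 - <<'E'
from h import *
cap('wrist','w7');im,W=pts('w7');im1=cap('side','s7')[0]
th=np.radians(-13.4);g=np.array([.5635,.0505]);ex=np.array([np.cos(th),np.sin(th)]);ey=np.array([-ex[1],ex[0]])
Q=W.copy();Q[...,0]=(W[...,:2]-g)@ex*1000;Q[...,1]=(W[...,:2]-g)@ey*1000;Q[...,2]*=1000;Q=np.nan_to_num(Q,nan=999)
h=cv2.cvtColor(im,cv2.COLOR_BGR2HSV);n=(abs(Q[...,0])<40)&(abs(Q[...,1])<80)&(Q[...,2]>186)&(Q[...,2]<215)
for k,lo,hi in(('red',(0,150,50),(6,255,255)),('blue',(105,140,50),(125,255,255)),('yel',(22,120,60),(36,255,255))):
    m=n&(cv2.inRange(h,lo,hi)>0)
    if m.sum():print(k,m.sum(),np.percentile(Q[m],[3,50,97],axis=0).round(1).tolist())
print(manip.get_obs()['t'],manip.get_obs()['ft_force'])
cv2.imwrite('pics/c7.png',np.hstack([cv2.resize(im1[80:200,280:400],(400,400)),im[:,140:500]]))
E
```

```text
t: 14.52
position: [0.5698, 0.0663, 0.1675]
orientation: [2.463, 1.95, 0.0]
ft_force: [0.3, 0.5, -0.3]
gripper_width: 0.601
gripper_force: 0.0
t: 15.52
position: [0.5699, -0.0206, 0.294]
orientation: [2.466, 1.944, -0.0]
ft_force: [0.3, -0.2, 0.6]
gripper_width: 0.601
gripper_force: 0.0
red 885 [[-7.2, 6.4, 191.9], [1.0, 16.3, 195.7], [8.8, 25.4, 197.3]]
blue 1085 [[-3.6, 38.0, 192.5], [4.3, 47.9, 199.3], [12.0, 58.1, 201.1]]
yel 850 [[-4.4, -38.4, 189.4], [4.0, -27.9, 199.2], [12.0, -18.2, 200.8]]
15.6167 [ 0.01904638  0.49995585 -1.40809066]
```

View pics/c7.png

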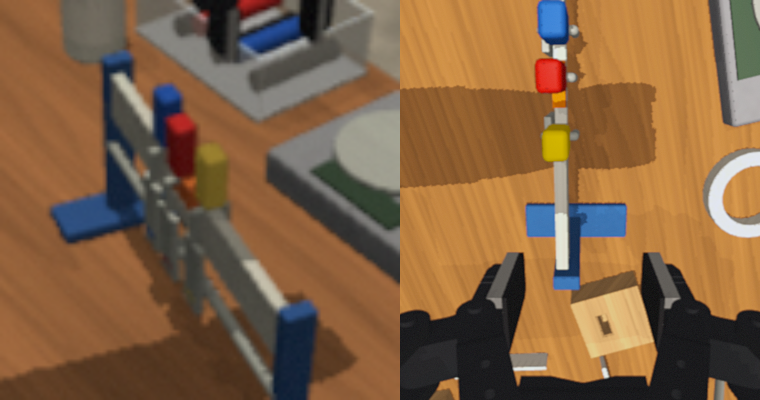

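The red template hangs at (550,75) between blue (552,20) and yellow (555,143). Its handle top is at 196.5 mm, which is the notch floor (142.5) plus 54, so it is fully home. The neighbours have not moved, and the arm is clear. Handing in.

```bash
python3 -c "
from plant import manip
print(manip.close_job())"
```

```text
the job is handed in; nothing more can be done
None
```

The red template hangs in the saddle's notch between the blue and yellow ones, and the job was handed in at about 16 s; its handle height shows the hook fully home (the pin itself was not read), about 5 N was the most I read on the rack, and the neighbours have not moved.

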